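# Spring the vent panel into the top of an instrument chassis

## Robot

A 6-joint arm with a two-finger parallel gripper is mounted at the origin on the work surface. World frame = base frame: x ahead of the robot, y to its left, z up, the work surface at z = 0. Lengths are in m, angles in degrees, forces in N, time in s.
With the tool pointing down it reaches from about 0.35 to 0.925 m from the base axis. Payload 6.4 kg.
Tool frame: the origin (TCP) lies midway between the tips of the shut fingers; the grasp point (between the pads) lies 19 mm behind it; z points along the fingers, y is the direction in which the jaws open and shut (so a half turn about z gives the same grasp; the last joint's range is limited). The gripper opens to 94 mm and grips with 3 to 60 N. Pads are 16 mm wide; open, the fingers measure 119 mm over their backs; the gripper's body (75 mm by 177 mm) begins 78 mm behind the grasp point.
Start: joints at [65.254, 14.043, 89.255, -0, 76.702, -9.975], TCP at [0.166, 0.629, 0.205] pointing down, gripper open.
Joint ranges: [-179.41, 179.41], [-58.25, 129.5], [7.25, 145.43], [-54.29, 234.29], [11.92, 165.04], [-157.13, 157.13]. Speed limits (degrees/s): [147.25, 147.25, 180, 180, 180, 180].

## Interface

Orientations are given as [roll, pitch, yaw] about the fixed x, y, z axes, in that order (R = Rz(yaw) Ry(pitch) Rx(roll)).
In Python, from plant import arm, capture, silhouettes gives the robot as it stands.
- The arm moves only by the shell command python3 -m crank 'ROWS' [FORCE]. ROWS is JSON, a list of rows, each a list of 7 numbers: the shift along the tool's x, y, z as a fraction of full scale, then the turn, a rotation vector about the tool's x, y, z as a fraction of full scale, then the opening, from 0 (shut) to 1 (fully open). In form: [[x, y, z, ax, ay, az, fingers], ...]. A call has 1 to 5 rows; each row shifts and turns the commanded pose from where the row before left it, along the tool's axes as they then stand; what a row does not reach is not made up. Full scale, the value 1, is 0.04 m for a shift and 0.1 rad for a turn. A row lasts 1/10 s, in which the tool goes at most 50 mm and 8.59 degrees, less where a joint would pass 70% of its speed; a pose out of reach is approached as far as the arm can. A call with a number of a shift or a turn outside -1 to 1 is refused whole. A call with a gripper value outside its range is refused whole. The fingers move at their own pace and stop on an object; FORCE is the grip in N (left out, the last holds). Time passes only in rows, so rows that do not move let the fingers close. It gives the time, the measured TCP pose, the force and the opening at its end, in the units of the state.
- arm.observe(): the state, without advancing time (a new reading comes with each control period).
- capture(name): name is "side" or "top"; returns a dict with "image" (480x640x3 uint8, red, green, blue), "K" (3x3 intrinsics, pixels), "rvec" (rotation vector, rad) and "tvec" (3), from world to camera coordinates, as OpenCV has them. Camera axes: x right, y down, z forward; pixel columns grow to the right and rows downward; lengths in m; the calibration is good to about 2 mm. A picture is of the moment at which its call begins. There is no depth.
- arm.close_job(): hands the job in, once; it reports no verdict.
Trained networks look in a picture, given as the dict that the camera call returned (one of the last four; its "shot" number tells which), for a name from the list of things; names that differ only in an ending like _2 or _b are one class to them, and where a whole thing is asked for, a point or a joint stands for the part that bears it (a point fixed in the world has none). Each returns a list of dicts, best first, with "confidence" (0 to 1); they miss things now and then, are a little off and sometimes report something else, mostly with a low value. They report only what shows in the picture. A call takes as long as a camera call.
- silhouettes(thing, picture): "pixels" (480x640 bool, what is visible of it) and "point" ([column, row] in pixels, amid what is visible of it).
The state is a dict: "time_s": time; "qpos": joint angles; "qvel": joint speeds; "joint_torque": joint torques, N m; "ee_pos": TCP position; "ee_rot": TCP orientation; "ft_force": force on the tool from outside, world axes, zero at the start; "wrist_torque": the same for the moment, N m; "gripper_width": finger opening in m.
Only numpy, scipy, OpenCV 4.12 (cv2) and the standard library are available. Lean on these libraries where they do the work, as an engineer would, in place of code of your own. Each camera call takes 0.05 s, during which the arm holds its last target.

## Task

Refit the loose vented metal panel in the top opening of the instrument chassis. It is longer than the opening: tuck one end, tilted, under the front lip and push it back against the spring strip until the other end clears the rear lip, lower it flat onto the ledge inside, ease it rearwards until it butts on the rear stop, and let go. Feel for the ledge and the stops: do not force the panel, do not let it drop or snap into place, and leave the other things on the bench alone.

Things in the scene. Friction and masses are not known exactly. Their poses are not given: they have to be found in the camera images.
- chassis: Grey instrument chassis fixed on the bench, front panel (knobs, connectors) towards the robot. Origin: under the centre of its top opening, at bench height; +x runs front to rear (away from the robot), z up; the coordinates below are in this frame, mm. Body x -138 to 125, y -95 to 95; deck top z 95 (front panel 210 wide, top edge z 97; its grip bows reach x -169).
- opening (a point): Centre of the rectangular opening in the 4 mm deck sheet, at the deck's top (z 95). Opening: x -90 to +90, y -75 to +75. Side walls below it at y +-75, from the deck down.
- front_lip (a point): Middle of the front edge of the opening (x -90, z 95). Under this wide lip (row of brass rivets) is a pocket with an upright brass spring strip: face at x -97 when free, pushing 0.8 N there and 0.18 N more per mm, bottoming hard at x -115.
- rear_lip (a point): Middle of the rear edge of the opening (x +90, z 95). Under this narrow lip the rear wall at x +102 is the rear stop. Home, the panel lies flat on the ledge with its rear end on this stop: 12 mm under the rear lip, 8 mm under the front lip, plate centre at x +2, y 0.
- ledge_datum (a point): Point of the chassis (x 0, y 0, z 69), mid-range of the ledge. Level ledges inside: front x -116 to -70, rear x 70 to 102, topped with black foam gasket (each yields 1 mm per 3.5 N, 2 mm at most); lower 12 mm strips along the sides. They hang on slotted brackets as one: gasket top anywhere from z 57 to 81 (14 to 38 below the deck top), not measured, same front and rear.
- panel: The loose vented aluminium panel, about 0.5 kg, 200 x 138 x 4 mm, the same end for end. Origin at the centre of its underside, x along its 200 mm length, z up out of the face with the handle. Lies flat on the bench, handle up.
- panel_plate (a point): Centre of the panel's 4 mm plate (2 mm above its underside).
- panel_handle (a point): Centre of the panel's handle strap, 49 mm above the panel's underside and over its centre: a grey flat strap 90 mm long (along the panel's x), 12 mm thick (along y), 22 mm high (38 to 60 mm above the underside), on a post at each end. Pinch it across its thickness.
- driver: bystander: screwdriver lying on the bench, 170 mm long
- lens_post: bystander: small lens on a post, 90 mm tall, base 44 mm across
- splitter: bystander: small aluminium box, 75 x 55 x 28 mm
- stage: bystander: black translation stage, 90 x 90 x 42 mm
- tray: bystander: shallow black parts tray, 100 x 70 x 22 mm
- jar: bystander: clear jar with white cap, 54 mm across, 75 mm tall
- thumb: bystander: steel thumbscrew standing on its head, 28 mm tall

How it is judged:
By the outcome, as a careful person would: the job done as asked, in the order asked, and still so for the second after the job is handed in, with the robot touching nothing.
It also fails if it takes over 61 s, if anything falls off the work surface, if the arm or the gripper's body presses on something with over 40 N, if the wrist force passes 120 N, or if a joint passes its speed limit or range.

## Working session

There is one attempt and no reset: what is moved stays moved. The work goes in short steps, Python scripts to look and compute and a shell command to move; the robot and the scene stay as the last step left them, time stands still between calls to the robot, and variables do not carry over. Pictures are saved under pics/ and viewed, and the job is handed in when it is done.

```bash
ls; mkdir -p pics; python3 - <<'E'
from plant import arm,capture,silhouettes
import cv2
print(arm.observe())
for n in("side","top"):
    c=capture(n);cv2.imwrite(f"pics/{n}0.png",c["image"][:,:,::-1]);print(n,c["K"],c["rvec"],c["tvec"],c["shot"])
E
```

```text
pics
{'time_s': 0.0, 'qpos': array([ 6.52527777e+01,  1.40842950e+01,  8.93227911e+01, -1.72927066e-03,
        7.67009147e+01, -9.97482135e+00]), 'qvel': array([0.00419723, 0.03593444, 0.07123455, 0.12179543, 0.00668642,
       0.03338921]), 'joint_torque': array([-6.25111425e-04, -4.15827799e+01, -3.14609528e+01,  6.84658648e-02,
        3.32134380e-02, -1.31094425e-04]), 'ee_pos': array([0.1654861 , 0.62797502, 0.20436328]), 'ee_rot': array([-1.79893340e+02, -1.70506744e-02,  1.65227983e+02]), 'ft_force': array([-0.56634183, -0.9619083 ,  0.10664242]), 'wrist_torque': array([ 0.03472151, -0.00871485,  0.05245652]), 'gripper_width': 0.0940440527916247}
side [[461.88050507   0.         324.34283358]
 [  0.         461.88050507 246.00922965]
 [  0.           0.           1.        ]] [ 2.29814084 -0.47746054  0.21258458] [-0.52852818  0.21955668  0.97641502] 1
top [[577.99980382   0.         326.11701843]
 [  0.         577.99980382 237.87939956]
 [  0.           0.           1.        ]] [ 2.12523713 -2.10318839  0.20222992] [0.0138531  0.5691219  1.61318078] 2
```

View pics/side0.png

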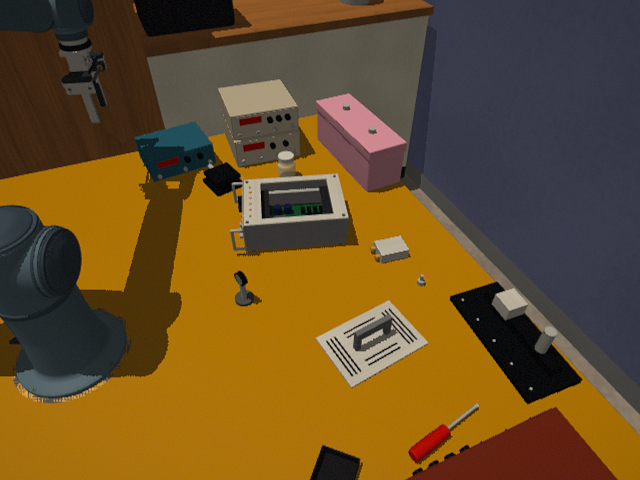

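View pics/top0.png

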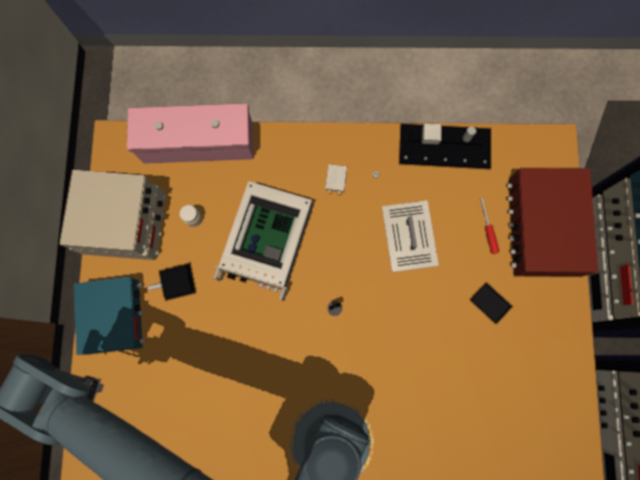

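Side view: panel around (372,342) with its handle near (375,333), and the chassis opening around (297,200). Top view: panel at (410,236), chassis opening at (268,232), chassis yawed slightly. Next I'll run the networks and zoom in.

```bash
cat > h.py <<'E'
import numpy as np,cv2
def P(c):
    R=cv2.Rodrigues(np.array(c["rvec"],float))[0];return np.array(c["K"])@np.c_[R,np.array(c["tvec"])]
def proj(c,X):
    return cv2.projectPoints(np.array(X,float).reshape(-1,3),np.array(c["rvec"],float),np.array(c["tvec"],float),np.array(c["K"],float),None)[0].reshape(-1,2)
def tri(a,b,pa,pb):
    X=cv2.triangulatePoints(P(a),P(b),np.array(pa,float).reshape(-1,2).T,np.array(pb,float).reshape(-1,2).T);return (X[:3]/X[3]).T
def onplane(c,p,z):
    M=P(c);H=np.c_[M[:,0],M[:,1],M[:,2]*z+M[:,3]]
    q=np.linalg.solve(H,np.c_[np.array(p,float).reshape(-1,2),np.ones(len(np.array(p).reshape(-1,2)))].T);return (q[:2]/q[2]).T
E
python3 - <<'E'
from plant import arm,capture,silhouettes
from h import *
import pickle
cs={n:capture(n) for n in("side","top")}
S={}
for t in("panel","panel_handle","panel_plate","chassis","opening","front_lip","rear_lip","ledge_datum"):
    pts={}
    for n,c in cs.items():
        r=silhouettes(t,c)
        for k in r[:2]: print(t,n,round(k["confidence"],2),np.round(k["point"],1),k["pixels"].sum())
        if r: S[t,n]=r[0];pts[n]=r[0]["point"]
    if len(pts)==2: print("   tri",tri(cs["side"],cs["top"],pts["side"],pts["top"]).round(4))
pickle.dump((cs,S),open("s0.pkl","wb"))
def crop(n,x0,y0,x1,y1,f,name):
    im=cs[n]["image"][y0:y1,x0:x1,::-1];cv2.imwrite(name,cv2.resize(im,None,fx=f,fy=f,interpolation=cv2.INTER_CUBIC))
crop("side",220,160,360,260,5,"pics/sc.png")
crop("top",205,170,325,310,4,"pics/tc.png")
E
```

```text
panel side 0.9 [369.7 340.1] 5034
panel side 0.47 [288.9 210.5] 7517
panel top 0.67 [411.2 234.5] 3082
   tri [[ 0.5876 -0.2317  0.0088]]
panel_handle side 0.8 [373.5 342.7] 5196
panel_handle top 0.92 [410.1 233.1] 3115
   tri [[ 0.5965 -0.2312 -0.0077]]
panel_plate side 0.78 [370.9 340.2] 5177
panel_plate top 0.94 [408.7 232.2] 3082
   tri [[ 0.5963 -0.2259 -0.0036]]
chassis side 0.96 [292.9 213.6] 7488
chassis side 0.21 [372.  339.9] 5104
chassis top 0.68 [264.9 238.3] 6709
chassis top 0.28 [409.6 233.6] 3089
   tri [[0.5707 0.1994 0.0335]]
opening side 0.72 [292.5 213.7] 7649
opening top 0.84 [266.4 239. ] 6710
   tri [[0.5678 0.1944 0.0379]]
front_lip side 0.83 [290.8 212.1] 7534
front_lip top 0.59 [267.9 237.5] 6856
   tri [[0.5668 0.1893 0.0495]]
rear_lip side 0.9 [289.9 213.7] 7580
rear_lip top 0.56 [268.8 236.7] 6733
   tri [[0.5673 0.1875 0.0467]]
ledge_datum side 0.78 [293.3 211.7] 7530
ledge_datum top 0.49 [409.  236.8] 3044
   tri [[ 0.4852 -0.1724  0.3695]]
```

View pics/sc.png

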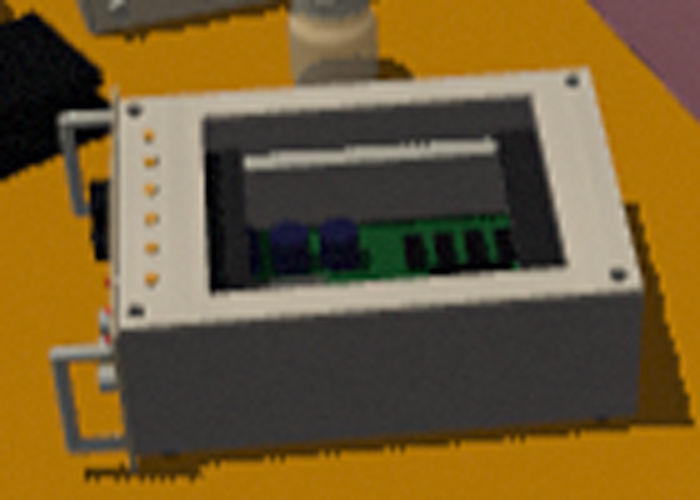

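View pics/tc.png

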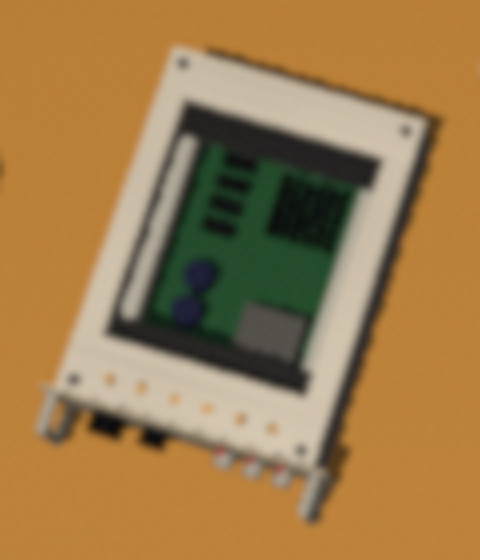

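```bash
python3 - <<'E'
from h import *
import pickle
from scipy.optimize import least_squares
cs,S=pickle.load(open("s0.pkl","rb"))
s=(np.array([[206,118],[531,95],[566,265],[210,293]])+.5)/5-.5+[220,160]
t=(np.array([[107,330],[185,100],[381,160],[305,395]])+.5)/4-.5+[205,170]
X=tri(cs["side"],cs["top"],s,t);print("tri corners\n",X.round(4))
M=np.array([[-90,75,95],[90,75,95],[90,-75,95],[-90,-75,95]])/1000
def W(p,M):
    c,n=np.cos(p[2]),np.sin(p[2]);return np.c_[p[0]+c*M[:,0]-n*M[:,1],p[1]+n*M[:,0]+c*M[:,1],M[:,2]+p[3]]
f=lambda p:np.r_[(proj(cs["side"],W(p,M))-s).ravel(),(proj(cs["top"],W(p,M))-t).ravel()]
r=least_squares(f,[.58,.19,-.3,0]);print(r.x,np.degrees(r.x[2]),r.fun.reshape(-1,2).round(1))
for n,i in(("side",slice(0,8)),("top",slice(8,16))):
    q=least_squares(lambda p:f(np.r_[p,0])[i],r.x[:3]);print(n,q.x,np.degrees(q.x[2]))
# panel
k=S["panel","top"]["pixels"].astype(np.uint8)
cn=max(cv2.findContours(k,0,2)[0],key=cv2.contourArea)
g=onplane(cs["top"],cn.reshape(-1,2),0.004)
print(cv2.minAreaRect((g*1000).astype(np.float32)))
k=S["panel","side"]["pixels"].astype(np.uint8)
cn=max(cv2.findContours(k,0,2)[0],key=cv2.contourArea)
g=onplane(cs["side"],cn.reshape(-1,2),0.004)
print(cv2.minAreaRect((g*1000).astype(np.float32)))
def crop(n,x0,y0,x1,y1,f,name):
    im=cs[n]["image"][y0:y1,x0:x1,::-1];cv2.imwrite(name,cv2.resize(im,None,fx=f,fy=f,interpolation=cv2.INTER_CUBIC))
crop("side",310,295,435,390,6,"pics/sp.png")
crop("top",375,195,445,275,7,"pics/tp.png")
E
```

```text
tri corners
 [[0.5163 0.2857 0.0931]
 [0.6856 0.2371 0.0923]
 [0.6423 0.0954 0.0936]
 [0.472  0.1451 0.0936]]
[ 0.57885699  0.19131853 -0.29168567 -0.00256506] -16.71235808376545 [[-0.1 -0.6]
 [ 0.7 -0.3]
 [ 1.1  0.5]
 [ 0.4  0.2]
 [-1.3  1.4]
 [-0.1 -0.1]
 [ 0.6 -0.1]
 [-0.1  0.9]]
side [ 0.57657802  0.18895908 -0.29230609] -16.74790502211347
top [ 0.57986707  0.19041174 -0.29097261] -16.67150269151506
((591.3016357421875, -228.88082885742188), (201.54917907714844, 141.04586791992188), 8.017226219177246)
((587.128173828125, -231.5709686279297), (202.43382263183594, 139.234619140625), 8.03505802154541)
```

View pics/sp.png

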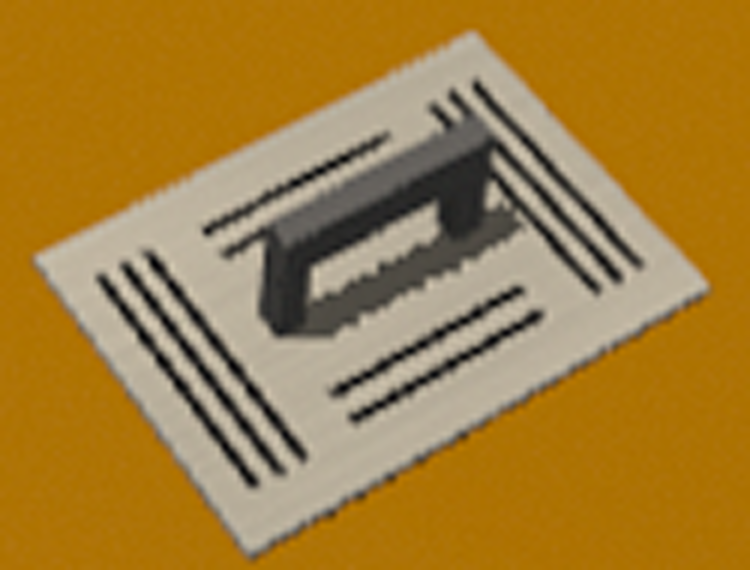

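View pics/tp.png

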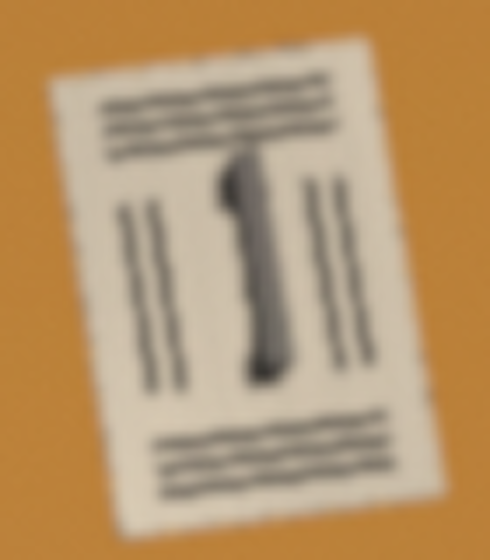

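```bash
python3 - <<'E'
from h import *
import pickle
from scipy.optimize import least_squares
cs,S=pickle.load(open("s0.pkl","rb"))
s=(np.array([[478,30],[708,288],[252,555],[38,258]])+.5)/6-.5+[310,295]
t=(np.array([[52,77],[368,38],[445,493],[122,535]])+.5)/7-.5+[375,195]
X=tri(cs["side"],cs["top"],s,t);print(X.round(4),X.mean(0))
M=np.array([[100,69,3],[100,-69,3],[-100,-69,3],[-100,69,3]])/1000
def W(p,M):
    c,n=np.cos(p[2]),np.sin(p[2]);return np.c_[p[0]+c*M[:,0]-n*M[:,1],p[1]+n*M[:,0]+c*M[:,1],M[:,2]+p[3]]
f=lambda p:np.r_[(proj(cs["side"],W(p,M))-s).ravel(),(proj(cs["top"],W(p,M))-t).ravel()]
r=least_squares(f,[.58,-.23,.14,0]);print(r.x,np.degrees(r.x[2]),r.fun.reshape(-1,2).round(1))
hs=(np.array([378,180])+.5)/6-.5+[310,295];ht=(np.array([265,258])+.5)/7-.5+[375,195]
print("handle top",tri(cs["side"],cs["top"],hs,ht))
p=r.x.copy();p[3]=0
H=np.array([[45,6,60],[45,-6,60],[-45,-6,60],[-45,6,60],[100,69,4],[100,-69,4],[-100,-69,4],[-100,69,4]])/1000
for n,(x0,y0,fz,im) in {"side":(310,295,6,"pics/sp.png"),"top":(375,195,7,"pics/tp.png")}.items():
    a=cv2.imread(im)
    for q in proj(cs[n],W(p,H)): cv2.circle(a,tuple(int(v) for v in ((q-[x0,y0]+.5)*fz-.5).round()),3,(0,0,255),-1)
    cv2.imwrite(im.replace(".png","o.png"),a)
pc=[.5785,.1905,np.radians(-16.7),0]
D=np.array([[-90,75,95],[90,75,95],[90,-75,95],[-90,-75,95],[125,95,95],[125,-95,95],[-138,105,97],[-138,-105,97],[70,75,69],[70,-75,69],[-70,75,69],[-70,-75,69]])/1000
for n,(x0,y0,fz,im) in {"side":(220,160,5,"pics/sc.png"),"top":(205,170,4,"pics/tc.png")}.items():
    a=cv2.imread(im)
    for q in proj(cs[n],W(pc,D)): cv2.circle(a,tuple(int(v) for v in ((q-[x0,y0]+.5)*fz-.5).round()),3,(0,0,255),-1)
    cv2.imwrite(im.replace(".png","o.png"),a)
E
```

```text
[[ 0.6795 -0.1468  0.0039]
 [ 0.6979 -0.283   0.0028]
 [ 0.5008 -0.3114  0.0017]
 [ 0.4815 -0.1751  0.0016]] [ 0.58991386 -0.22907331  0.00250495]
[ 0.58941311 -0.22881917  0.14198059 -0.00093455] 8.134888566839054 [[ 0.2  0.3]
 [ 1.1 -0.1]
 [ 0.2 -0.2]
 [ 0.  -0.3]
 [-0.3  0.7]
 [-0.2  0.4]
 [-0.1  0.4]
 [-0.2  0.5]]
handle top [[ 0.58829419 -0.22886947  0.05871929]]
```

View pics/spo.png

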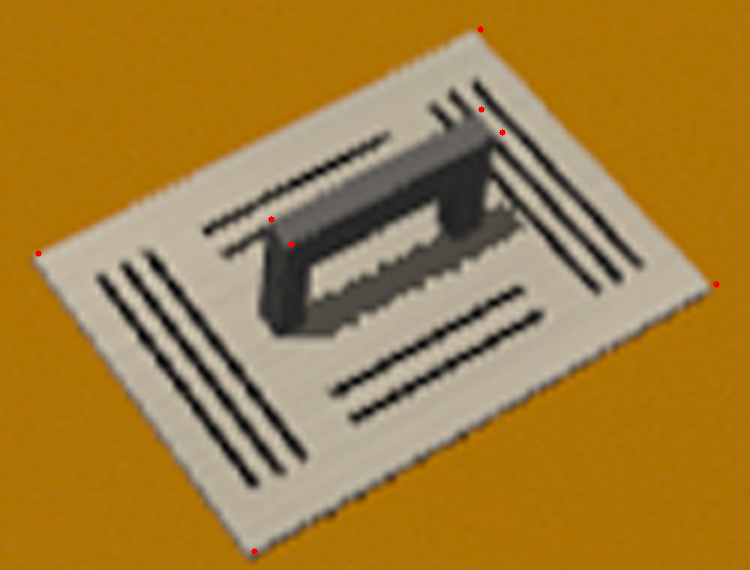

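View pics/tpo.png

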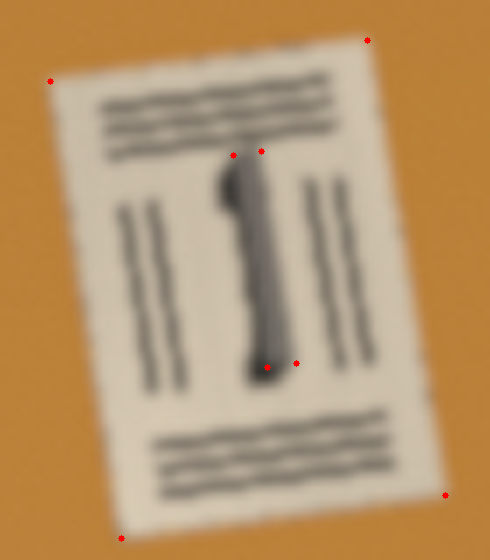

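View pics/sco.png

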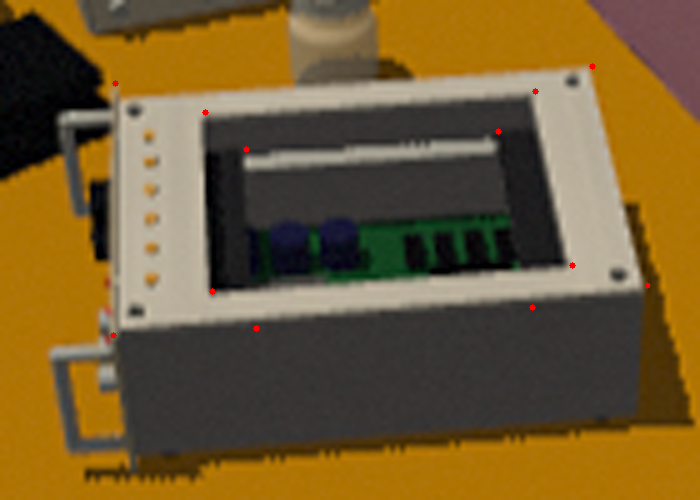

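View pics/tco.png

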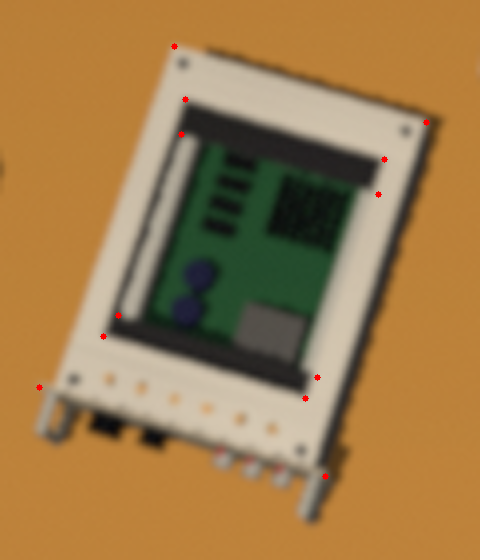

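The handle measures (0.589, −0.229) with its top at z≈0.059, which matches the 60 mm in the text. The panel's yaw is 8.1°. The chassis is at (0.5785, 0.190) with yaw −16.7°, and the deck came out at z≈0.093, as expected. I'll swing to the panel now.

```bash
python3 -m crank '[[0,0,0,0,0,-1,0.8],[0,0,0,0,0,-1,0.8],[0,0,0,0,0,-1,0.8],[0,0,0,0,0,-1,0.8],[-0.16,-0.5,0,0,0,0,0.8]]'
python3 -m crank '[[-0.31,-0.95,0,0,0,0,0.8],[-0.31,-0.95,0,0,0,0,0.8],[-0.31,-0.95,0,0,0,0,0.8],[-0.31,-0.95,0,0,0,0,0.8],[-0.31,-0.95,0,0,0,0,0.8]]'
python3 -m crank '[[-0.31,-0.95,0,0,0,0,0.8],[-0.31,-0.95,0,0,0,0,0.8],[-0.31,-0.95,0,0,0,0,0.8],[-0.31,-0.95,0,0,0,0,0.8],[-0.31,-0.95,0,0,0,0,0.8]]'
```

```text
time_s: 1.5
ee_pos: [0.1744, 0.6105, 0.2054]
ee_rot: [180.0, 0.0, -171.7]
ft_force: [0.2, -0.4, 0.2]
gripper_width: 0.0749
time_s: 2.0
ee_pos: [0.2636, 0.4289, 0.2056]
ee_rot: [180.0, 0.0, -171.8]
ft_force: [-0.2, 0.8, 0.5]
gripper_width: 0.075
time_s: 2.5
ee_pos: [0.352, 0.2496, 0.2058]
ee_rot: [180.0, 0.1, -171.8]
ft_force: [-0.2, 0.5, -0.2]
gripper_width: 0.0752
```

```bash
python3 -m crank '[[-0.31,-0.95,0,0,0,0,0.8],[-0.31,-0.95,0,0,0,0,0.8],[-0.31,-0.95,0,0,0,0,0.8],[-0.31,-0.95,0,0,0,0,0.8],[-0.31,-0.95,0,0,0,0,0.8]]'
python3 -m crank '[[-0.31,-0.95,0,0,0,0,0.8],[-0.31,-0.95,0,0,0,0,0.8],[-0.31,-0.95,0,0,0,0,0.8],[0,0,0,0,0,0,0.8],[0,0,0,0,0,0,0.8]]'
cat > go.py <<'E'
import numpy as np,sys
from plant import arm
from scipy.spatial.transform import Rotation as Ro
def st():
    s=arm.observe();return np.array(s["ee_pos"]),Ro.from_euler("xyz",s["ee_rot"],degrees=True),s
def to(pos,rpy):
    p,R,s=st();d=R.inv().apply(np.array(pos)-p);w=(R.inv()*Ro.from_euler("xyz",rpy,degrees=True)).as_rotvec()
    print("t",s["time_s"].__round__(2),"pos",p.round(4),"rpy",np.round(s["ee_rot"],2),"F",np.round(s["ft_force"],2),"w",round(s["gripper_width"],4));print("shift units",(d/.04).round(3),"turn units",(w/.1).round(3))
E
python3 -c "
from go import *;to([.589,-.229,.032],[180,0,-171.87])"
```

```text
time_s: 3.0
ee_pos: [0.4404, 0.0701, 0.2058]
ee_rot: [-180.0, 0.1, -171.9]
ft_force: [0.3, 0.1, -0.2]
gripper_width: 0.0753
time_s: 3.5
ee_pos: [0.4927, -0.0361, 0.2053]
ee_rot: [180.0, -0.0, -171.9]
ft_force: [-0.8, 0.2, 0.0]
gripper_width: 0.0752
t 3.5 pos [ 0.4927 -0.0361  0.2053] rpy [ 1.7997e+02 -3.0000e-02 -1.7194e+02] F [-0.83  0.2   0.01] w 0.0752
shift units [-1.71  -5.115  4.329] turn units [ 0.006 -0.005 -0.012]
```

```bash
python3 -m crank '[[-0.285,-0.85,0.4,0,0,0,0.6],[-0.285,-0.85,0.4,0,0,0,0.6],[-0.285,-0.85,0.4,0,0,0,0.6],[-0.285,-0.85,0.4,0,0,0,0.6],[-0.285,-0.85,0.4,0,0,0,0.6]]'
python3 -m crank '[[-0.285,-0.86,0.4,0,0,0,0.6],[0,0,0,0,0,0,0.6],[0,0,0,0,0,0,0.6]]'
python3 -c "
from go import *;to([.589,-.229,.032],[180,0,-171.87])
from plant import capture;import cv2
for n,(x,y) in (('side',(290,220)),('top',(340,170))):
  c=capture(n);cv2.imwrite(f'pics/{n}1.png',cv2.resize(c['image'][y:y+170,x:x+150,::-1],None,fx=3.5,fy=3.5,interpolation=2))
import numpy as np
a=[cv2.imread(f'pics/{n}1.png') for n in('side','top')];cv2.imwrite('pics/g1.png',cv2.resize(np.hstack(a),(800,453)))"
```

```text
time_s: 4.0
ee_pos: [0.5738, -0.1954, 0.125]
ee_rot: [180.0, 0.0, -171.7]
ft_force: [0.8, 0.1, 0.5]
gripper_width: 0.0564
time_s: 4.3
ee_pos: [0.5891, -0.227, 0.109]
ee_rot: [179.9, -0.1, -171.8]
ft_force: [0.3, -0.2, -0.4]
gripper_width: 0.0567
t 4.3 pos [ 0.5891 -0.227   0.109 ] rpy [ 1.7992e+02 -6.0000e-02 -1.7181e+02] F [ 0.29 -0.19 -0.4 ] w 0.0567
shift units [ 0.008 -0.052  1.924] turn units [ 0.014 -0.011  0.011]
```

View pics/g1.png

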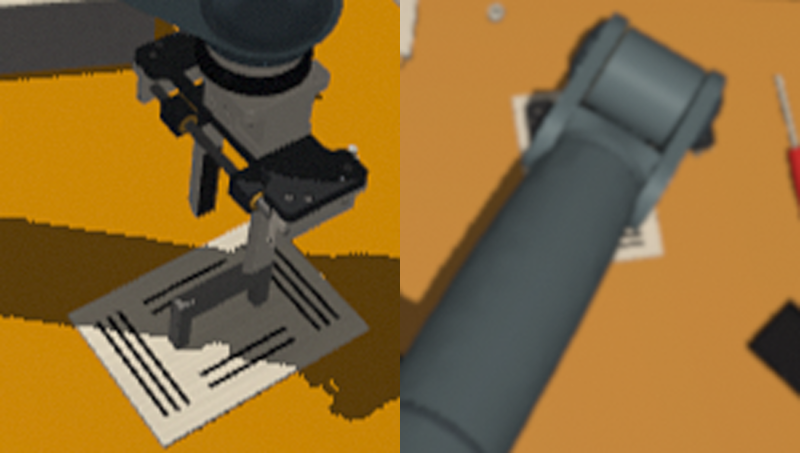

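The side view shows the open fingers above the handle at about (250,255), on either side of it. Descending and closing.

```bash
python3 -m crank '[[0,-0.05,0.7,0,0,0,0.6],[0,0,0.7,0,0,0,0.6],[0,0,0.4,0,0,0,0.6],[0,0,0.12,0,0,0,0.6],[0,0,0,0,0,0,0.3]]'
python3 -m crank '[[0,0,0,0,0,0,0],[0,0,0,0,0,0,0],[0,0,0,0,0,0,0],[0,0,0,0,0,0,0],[0,0,0,0,0,0,0]]' 50
python3 -m crank '[[0,0,0,0,0,0,0],[0,0,0,0,0,0,0]]' 50
python3 -c "
from go import *;to([.589,-.229,.032],[180,0,-171.87])"
```

```text
time_s: 4.9
ee_pos: [0.5897, -0.2298, 0.0329]
ee_rot: [180.0, -0.0, -171.8]
ft_force: [0.4, 0.0, -0.2]
gripper_width: 0.0513
time_s: 5.4
ee_pos: [0.5898, -0.2294, 0.0331]
ee_rot: [179.9, 0.0, -171.9]
ft_force: [-1.6, 7.3, 4.8]
gripper_width: 0.0117
time_s: 5.6
ee_pos: [0.5898, -0.2294, 0.0331]
ee_rot: [179.9, -0.0, -171.9]
ft_force: [-1.2, 4.8, 4.8]
gripper_width: 0.0114
t 5.6 pos [ 0.5898 -0.2294  0.0331] rpy [ 1.7989e+02 -1.0000e-02 -1.7185e+02] F [-1.15  4.84  4.77] w 0.0114
shift units [0.017 0.013 0.028] turn units [ 0.019 -0.001  0.003]
```

```bash
python3 -m crank '[[0,0,-0.1,0,0,0,0],[0,0,-0.2,0,0,0,0],[0,0,-0.5,0,0,0,0],[0,0,-0.8,0,0,0,0],[0,0,-0.9,0,0,0,0]]'
python3 -m crank '[[0,0,-0.9,0,0,0,0],[0,0,-0.7,0,0,0,0],[0,0,-0.3,0,0,0,0],[0,0,0,0,0,0,0]]'
cat >> go.py <<'E'
C=np.array([.5785,.1905,0]);YAW=-16.7
def tgt(xf,zf,th,y=0,off=(0.0,0,.033)):
    """front bottom edge at chassis (xf,zf) mm, tilt th (front down); prints units"""
    Rp=Ro.from_euler("z",YAW,degrees=True)*Ro.from_euler("y",-th,degrees=True)
    F=C+Ro.from_euler("z",YAW,degrees=True).apply(np.array([xf,y,zf])/1000)
    T=F+Rp.apply(np.array([.1,0,0])+off)
    to(T,(Rp*Ro.from_euler("y",180,degrees=True)).as_euler("xyz",degrees=True))
def where(off=(0.0,0,.033)):
    ps,fs=[],[]
    p,R,s=st();Rp=R*Ro.from_euler("y",180,degrees=True).inv()
    Rc=Ro.from_euler("z",YAW,degrees=True)
    for n,v in(("F",[-.1,0,0]),("Rr",[.1,0,0])):
        print(n,(Rc.inv().apply(p+Rp.apply(np.array(v)-off)-C)*1000).round(2),end=" ")
    print("tilt,yaw err",(Rc.inv()*Rp).as_rotvec(degrees=True).round(2),"Fch",Rc.inv().apply(s["ft_force"]).round(2),"t",round(s["time_s"],2),"w",round(s["gripper_width"]*1000,1))
E
python3 -c "
from go import *;tgt(-75,140,8)"
```

```text
time_s: 6.1
ee_pos: [0.5882, -0.23, 0.1318]
ee_rot: [179.9, -0.2, -171.9]
ft_force: [0.9, -0.2, -5.6]
gripper_width: 0.0118
time_s: 6.5
ee_pos: [0.5904, -0.2311, 0.2103]
ee_rot: [-179.9, 0.1, -171.9]
ft_force: [-0.1, -0.3, -5.5]
gripper_width: 0.0118
t 6.5 pos [ 0.5904 -0.2311  0.2103] rpy [-1.7987e+02  1.4000e-01 -1.7186e+02] F [-0.11 -0.34 -5.54] w 0.0118
shift units [-1.638 10.273  0.573] turn units [ 0.285 -1.346  4.329]
```

```bash
python3 -m crank '[[-0.08,0.4,0,0,0,0,0],[-0.16,0.8,0,0,0,0,0],[-0.16,0.9,0,0,0,0,0],[-0.16,0.9,0,0,0,0,0],[-0.16,0.9,0,0,0,0,0]]'
python3 -m crank '[[-0.16,0.9,0,0,0,0,0],[-0.16,0.9,0,0,0,0,0],[-0.16,0.9,0,0,0,0,0],[-0.16,0.9,0,0,0,0,0],[-0.16,0.9,0,0,0,0,0]]'
python3 -m crank '[[-0.16,0.9,0,0,0,0,0],[-0.1,0.7,0,0,0,0.2,0],[0,0.3,0,0,0,0.5,0],[0,0,0,0,0,0.9,0],[0,0,0,0,0,0.9,0]]'
python3 -m crank '[[0,0,0,0,0,0.9,0],[0,0,0,0,0,0.6,0],[0,0,0,0,0,0.3,0],[0,0,0,0,0,0,0]]'
python3 -c "
from go import *;tgt(-75,140,8);where()"
```

```text
time_s: 7.0
ee_pos: [0.5943, -0.0693, 0.2055]
ee_rot: [179.8, -0.3, -171.9]
ft_force: [0.8, 0.6, -5.4]
gripper_width: 0.0116
time_s: 7.5
ee_pos: [0.6002, 0.1131, 0.2055]
ee_rot: [179.9, -0.3, -171.8]
ft_force: [0.9, 0.1, -5.3]
gripper_width: 0.0111
time_s: 8.0
ee_pos: [0.5998, 0.1889, 0.2052]
ee_rot: [-179.9, -0.3, 173.7]
ft_force: [0.4, -0.0, -5.9]
gripper_width: 0.0117
time_s: 8.4
ee_pos: [0.6001, 0.1881, 0.2056]
ee_rot: [-179.9, -0.3, 163.5]
ft_force: [0.8, -0.4, -5.6]
gripper_width: 0.0114
t 8.4 pos [0.6001 0.1881 0.2056] rpy [-179.9    -0.27  163.55] F [ 0.82 -0.36 -5.56] w 0.0114
shift units [ 0.048 -0.096  0.475] turn units [-0.015 -1.444  0.044]
F [-78.74   3.4  173.07] Rr [121.26   4.25 172.11] tilt,yaw err [-0.1   0.27  0.25] Fch [ 0.89 -0.11 -5.56] t 8.4 w 11.4
```

Now tilt, then look at how the panel sits in the hand.

```bash
python3 -m crank '[[0,-0.05,0.1,0,-0.3,0,0],[0,-0.05,0.15,0,-0.5,0.04,0],[0,0,0.1,0,-0.4,0,0],[0.05,0,0.1,0,-0.24,0,0],[0,0,0,0,0,0,0]]'
python3 - <<'E'
from go import *
tgt(-75,140,8);where()
from plant import capture,silhouettes
from h import *
import pickle
cs={n:capture(n) for n in("side","top")}
S={n:silhouettes("panel",cs[n]) for n in cs}
tgt(-75,140,8);where()
p,R,s=st()
pickle.dump((cs,S,p,R.as_matrix()),open("s1.pkl","wb"))
for n,(x,y) in (('side',(220,90)),('top',(190,150))):
  cv2.imwrite(f'pics/{n}2.png',cv2.resize(cs[n]['image'][y:y+160,x:x+160,::-1],None,fx=4.5,fy=4.5,interpolation=cv2.INTER_CUBIC)[:600])
E
```

```text
time_s: 8.9
ee_pos: [0.5973, 0.1845, 0.1875]
ee_rot: [-179.9, 7.9, 163.4]
ft_force: [-0.1, -0.2, -6.7]
gripper_width: 0.0114
t 8.9 pos [0.5973 0.1845 0.1875] rpy [-179.9     7.94  163.37] F [-0.07 -0.25 -6.67] w 0.0114
shift units [0.01  0.009 0.021] turn units [-0.017 -0.011  0.012]
F [-74.79  -0.53 141.  ] Rr [123.29  -0.29 168.62] tilt,yaw err [-0.1  -7.94  0.06] Fch [ 0.   -0.26 -6.67] t 8.9 w 11.4
t 9.1 pos [0.6    0.184  0.1903] rpy [179.99   8.21 163.29] F [ 1.03 -0.29 -6.17] w 0.0115
shift units [0.088 0.001 0.08 ] turn units [ 0.001  0.037 -0.002]
F [-71.8    0.   143.32] Rr [ 1.2615e+02 -4.0000e-02  1.7188e+02] tilt,yaw err [ 0.01 -8.21 -0.01] Fch [ 1.07  0.02 -6.17] t 9.1 w 11.5
```

View pics/side2.png

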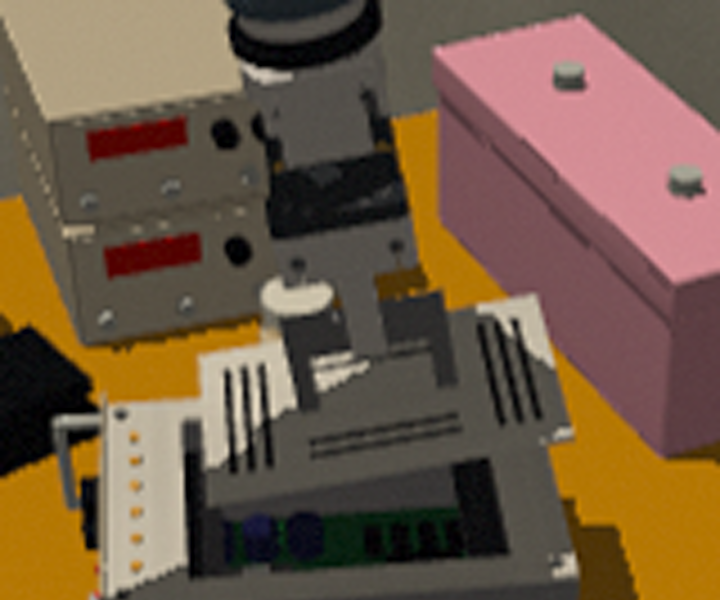

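View pics/top2.png

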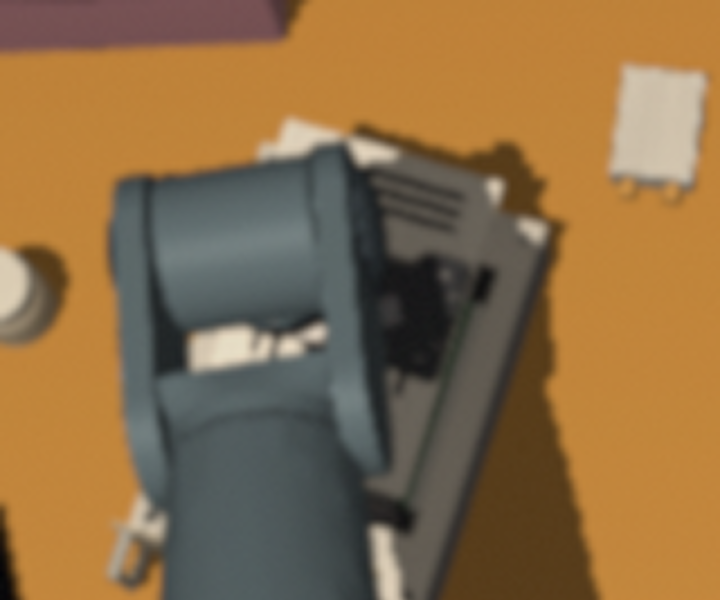

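```bash
python3 - <<'E'
from go import *
from h import *
import pickle
cs,S,p,R=pickle.load(open("s1.pkl","rb"))
Rp=Ro.from_matrix(R)*Ro.from_euler("y",180,degrees=True).inv()
off=np.array([0,0,.033])
H=np.array([[45,6,60],[45,-6,60],[-45,-6,60],[-45,6,60],[100,69,4],[100,-69,4],[-100,-69,4],[-100,69,4]])/1000
W=p+Rp.apply(H-off)
for n,(x,y) in (('side',(220,90)),('top',(190,150))):
    a=cv2.imread(f'pics/{n}2.png')
    for q in proj(cs[n],W):
        u=((q-[x,y]+.5)*4.5-.5).round().astype(int);cv2.circle(a,tuple(int(v) for v in u),3,(0,0,255),-1);print(n,u)
    cv2.imwrite(f'pics/{n}2o.png',a)
tgt(-75,140,8);where()
E
```

```text
side [450 279]
side [453 291]
side [288 322]
side [287 309]
side [544 284]
side [582 425]
side [215 493]
side [207 347]
top [343 218]
top [363 224]
top [317 371]
top [297 365]
top [286 115]
top [502 179]
top [404 495]
top [187 428]
t 9.1 pos [0.6    0.184  0.1903] rpy [179.99   8.21 163.29] F [ 1.03 -0.29 -6.17] w 0.0115
shift units [0.088 0.001 0.08 ] turn units [ 0.001  0.037 -0.002]
F [-71.8    0.   143.32] Rr [ 1.2615e+02 -4.0000e-02  1.7188e+02] tilt,yaw err [ 0.01 -8.21 -0.01] Fch [ 1.07  0.02 -6.17] t 9.1 w 11.5
```

View pics/side2o.png

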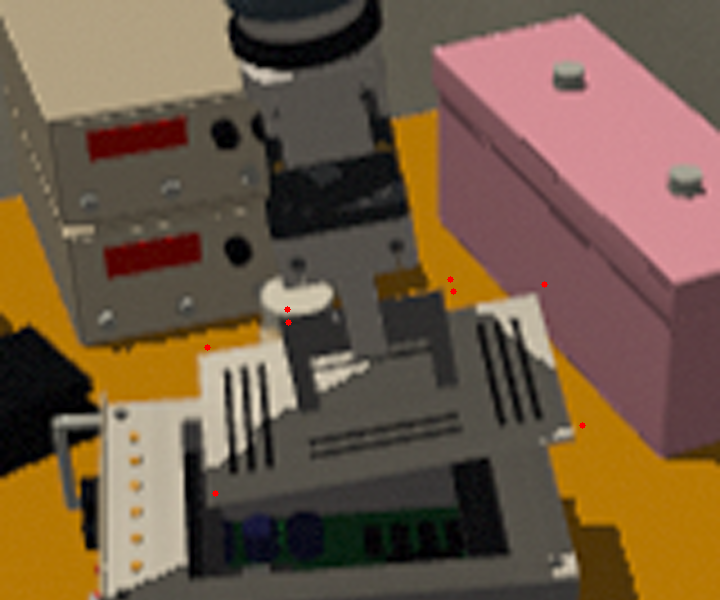

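View pics/top2o.png

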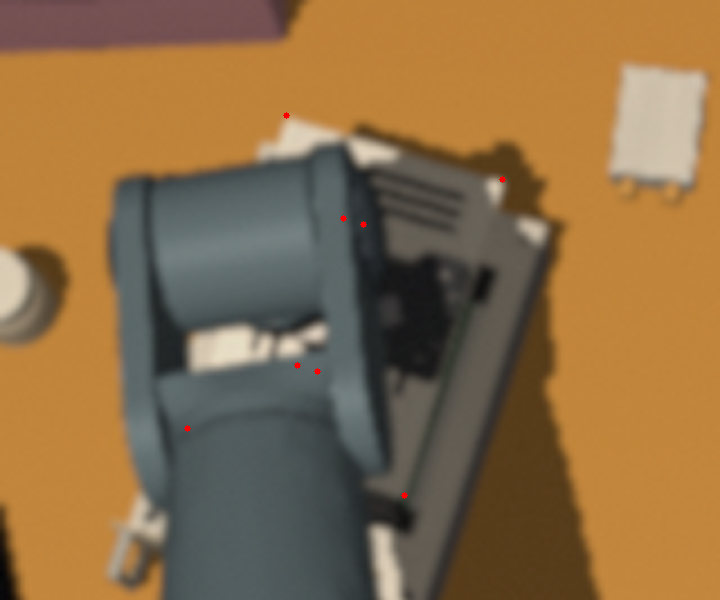

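The dots drawn from the later pose sit about 4 mm from the image, which is the settling between the picture and the reading. So the panel sits in the hand as modelled. Lowering the front end into the opening.

```bash
python3 -m crank '[[0,0,0,0,0,0,0]]'; python3 -c "
from go import *;tgt(-76,108,8);where()"
```

```text
time_s: 9.2
ee_pos: [0.6002, 0.1839, 0.1906]
ee_rot: [180.0, 8.2, 163.3]
ft_force: [0.5, 1.2, -5.7]
gripper_width: 0.0118
t 9.2 pos [0.6002 0.1839 0.1906] rpy [179.98   8.25 163.27] F [ 0.53  1.22 -5.68] w 0.0118
shift units [0.235 0.    0.875] turn units [ 0.003  0.043 -0.005]
F [-7.152e+01  3.000e-02  1.436e+02] Rr [ 1.2642e+02 -7.0000e-02  1.7228e+02] tilt,yaw err [ 0.02 -8.25 -0.03] Fch [ 0.16  1.32 -5.68] t 9.2 w 11.8
```

```bash
python3 -m crank '[[0.05,0,0.2,0,0.04,0,0],[0.08,0,0.3,0,0,0,0],[0.06,0,0.25,0,0,0,0],[0.04,0,0.12,0,0,0,0],[0,0,0,0,0,0,0]]'; python3 -c "
from go import *;tgt(-78,80,8);where()"
```

```text
time_s: 9.7
ee_pos: [0.5947, 0.1851, 0.1528]
ee_rot: [-179.9, 7.9, 163.3]
ft_force: [-0.7, -0.1, -5.5]
gripper_width: 0.0117
t 9.7 pos [0.5947 0.1851 0.1528] rpy [-179.94    7.85  163.29] F [-0.68 -0.1  -5.55] w 0.0117
shift units [0.106 0.013 0.646] turn units [-0.011 -0.026 -0.001]
F [-77.44  -0.53 106.44] Rr [120.68  -0.56 133.77] tilt,yaw err [-0.06 -7.85 -0.01] Fch [-0.62 -0.29 -5.55] t 9.7 w 11.7
```

```bash
python3 -m crank '[[0.02,0,0.15,0,-0.01,0,0],[0.02,0,0.2,0,-0.01,0,0],[0.02,0,0.15,0,0,0,0],[0.02,0,0.1,0,0,0,0],[0,0,0,0,0,0,0]]'; python3 -c "
from go import *;tgt(-90,79,8);where()"
```

```text
time_s: 10.2
ee_pos: [0.5955, 0.185, 0.1294]
ee_rot: [-180.0, 8.0, 163.3]
ft_force: [0.1, 0.7, -5.0]
gripper_width: 0.0117
t 10.2 pos [0.5955 0.185  0.1294] rpy [-179.97    8.04  163.28] F [ 0.15  0.71 -4.99] w 0.0117
shift units [0.346 0.009 0.047] turn units [-0.006  0.008 -0.003]
F [-76.54  -0.35  82.73] Rr [121.5   -0.4  110.72] tilt,yaw err [-0.03 -8.04 -0.02] Fch [-0.06  0.72 -4.99] t 10.2 w 11.7
```

```bash
python3 -m crank '[[0.1,0,0.03,0,0,0,0],[0.12,0,0.02,0,0,0,0],[0.12,0,0,0,0,0,0],[0,0,0,0,0,0,0],[0,0,0,0,0,0,0]]'; python3 -c "
from go import *;tgt(-95,80,8);where()
from plant import capture;import cv2
c=capture('side');x,y=220,120;cv2.imwrite('pics/side3.png',cv2.resize(c['image'][y:y+150,x:x+160,::-1],None,fx=4,fy=4,interpolation=cv2.INTER_CUBIC))"
```

```text
time_s: 10.7
ee_pos: [0.5835, 0.189, 0.1268]
ee_rot: [180.0, 8.2, 163.3]
ft_force: [0.1, 0.2, -4.8]
gripper_width: 0.0114
t 10.7 pos [0.5835 0.189  0.1268] rpy [179.98   8.16 163.29] F [ 0.11  0.17 -4.83] w 0.0114
shift units [ 0.143 -0.001 -0.015] turn units [ 0.004  0.028 -0.001]
F [-8.912e+01  6.000e-02  7.995e+01] Rr [1.0886e+02 4.0000e-02 1.0835e+02] tilt,yaw err [ 0.02 -8.16 -0.01] Fch [ 0.06  0.2  -4.83] t 10.7 w 11.4
```

View pics/side3.png

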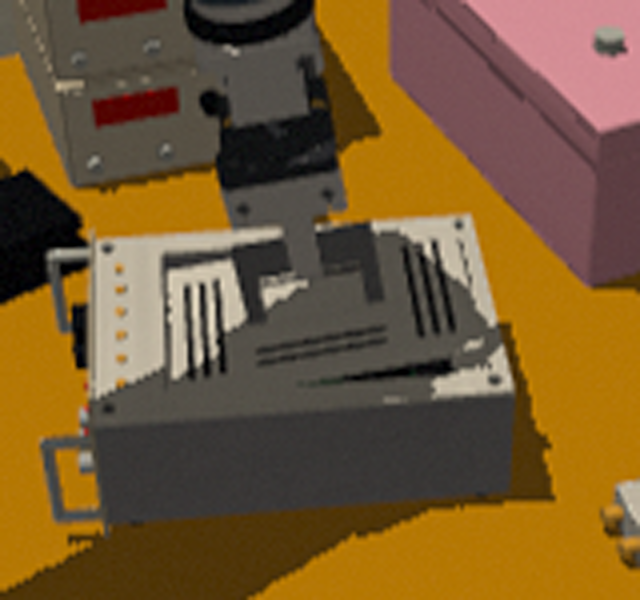

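The front edge lies at the front lip (crop around (165,320)) and the rear end is still raised over the rear lip. Now sliding forward in small steps to feel for the spring.

```bash
python3 -m crank '[[0.06,0,-0.008,0,0,0,0],[0.06,0,-0.008,0,0,0,0],[0,0,0,0,0,0,0]]' >/dev/null; python3 -c "
from go import *;where()"
python3 -m crank '[[0.05,0,-0.007,0,0,0,0],[0,0,0,0,0,0,0]]'>/dev/null; python3 -c "
from go import *;where()"
python3 -m crank '[[0.05,0,-0.007,0,0,0,0],[0,0,0,0,0,0,0]]'>/dev/null; python3 -c "
from go import *;where()"
python3 -m crank '[[0.05,0,-0.007,0,0,0,0],[0,0,0,0,0,0,0]]'>/dev/null; python3 -c "
from go import *;where()"
python3 -m crank '[[0.05,0,-0.007,0,0,0,0],[0,0,0,0,0,0,0]]'>/dev/null; python3 -c "
from go import *;where()"
```

```text
F [-9.428e+01 -2.000e-02  7.971e+01] Rr [ 1.0372e+02 -6.0000e-02  1.0796e+02] tilt,yaw err [ 0.01 -8.12 -0.01] Fch [-0.42  0.05 -4.8 ] t 11.05 w 11.5
F [-9.604e+01 -1.000e-02  7.975e+01] Rr [ 1.0194e+02 -6.0000e-02  1.0808e+02] tilt,yaw err [ 0.01 -8.14 -0.01] Fch [ 0.74  0.5  -5.24] t 11.25 w 11.6
F [-9.774e+01  7.000e-02  7.988e+01] Rr [1.0023e+02 2.0000e-02 1.0835e+02] tilt,yaw err [ 0.03 -8.18 -0.01] Fch [ 1.29 -0.31 -5.26] t 11.45 w 11.7
F [-9.991e+01  6.000e-02  7.983e+01] Rr [ 98.07   0.   108.24] tilt,yaw err [ 0.02 -8.16 -0.01] Fch [ 1.22  0.41 -5.25] t 11.65 w 11.9
F [-1.0193e+02  6.0000e-02  7.9840e+01] Rr [ 96.04   0.   108.25] tilt,yaw err [ 0.02 -8.16 -0.02] Fch [ 2.1   0.4  -5.36] t 11.85 w 11.5
```

Contact with the spring came at about −97, as given. Continuing.

```bash
python3 -m crank '[[0.05,0,-0.007,0,0,0,0],[0.05,0,-0.007,0,0,0,0],[0,0,0,0,0,0,0]]' >/dev/null; python3 -c "
from go import *;where()"
python3 -m crank '[[0.05,0,-0.007,0,0,0,0],[0.05,0,-0.007,0,0,0,0],[0,0,0,0,0,0,0]]'>/dev/null; python3 -c "
from go import *;where()"
python3 -m crank '[[0.03,0,-0.004,0,0,0,0],[0,0,0,0,0,0,0]]'>/dev/null; python3 -c "
from go import *;where()"
python3 -m crank '[[0.02,0,-0.003,0,0,0,0],[0,0,0,0,0,0,0]]'>/dev/null; python3 -c "
from go import *;where()"
```

```text
F [-1.0601e+02  8.0000e-02  7.9860e+01] Rr [9.1960e+01 4.0000e-02 1.0828e+02] tilt,yaw err [ 0.02 -8.17 -0.01] Fch [ 2.72  0.26 -5.2 ] t 12.15 w 11.4
F [-1.1004e+02  7.0000e-02  7.9860e+01] Rr [8.7930e+01 2.0000e-02 1.0828e+02] tilt,yaw err [ 0.02 -8.17 -0.01] Fch [ 3.09 -0.13 -4.83] t 12.45 w 11.5
F [-1.1114e+02  7.0000e-02  7.9840e+01] Rr [ 86.83   0.   108.24] tilt,yaw err [ 0.02 -8.16 -0.02] Fch [ 4.09  0.88 -4.35] t 12.65 w 11.3
F [-1.1196e+02  9.0000e-02  7.9850e+01] Rr [ 86.02   0.   108.23] tilt,yaw err [ 0.03 -8.16 -0.02] Fch [ 3.1   0.7  -4.16] t 12.85 w 11.9
```

```bash
python3 -c "
from go import *;tgt(-112.5,80,6);tgt(-112.5,80,4);tgt(-112.5,80,2);tgt(-112.5,80,0)"
```

```text
t 12.85 pos [0.5616 0.1956 0.1267] rpy [179.97   8.16 163.27] F [ 3.17 -0.22 -4.16] w 0.0119
shift units [-0.016 -0.001  0.089] turn units [ 0.004  0.377 -0.004]
t 12.85 pos [0.5616 0.1956 0.1267] rpy [179.97   8.16 163.27] F [ 3.17 -0.22 -4.16] w 0.0119
shift units [-0.04  -0.001  0.178] turn units [ 0.004  0.726 -0.004]
t 12.85 pos [0.5616 0.1956 0.1267] rpy [179.97   8.16 163.27] F [ 3.17 -0.22 -4.16] w 0.0119
shift units [-0.061 -0.001  0.267] turn units [ 0.004  1.075 -0.004]
t 12.85 pos [0.5616 0.1956 0.1267] rpy [179.97   8.16 163.27] F [ 3.17 -0.22 -4.16] w 0.0119
shift units [-0.079 -0.001  0.357] turn units [ 0.005  1.424 -0.004]
```

```bash
python3 -m crank '[[-0.01,0,0.045,0,0.19,0,0],[-0.01,0,0.045,0,0.19,0,0],[0,0,0,0,0,0,0]]' >/dev/null; python3 -c "
from go import *;where();tgt(-112.5,80,4)"
python3 -m crank '[[-0.01,0,0.045,0,0.17,0,0],[-0.01,0,0.045,0,0.17,0,0],[0,0,0,0,0,0,0]]' >/dev/null; python3 -c "
from go import *;where();tgt(-112.5,80,2)"
```

```text
F [-1.1198e+02 -3.0000e-02  7.9670e+01] Rr [ 86.95  -0.21 100.31] tilt,yaw err [ 0.02 -5.92 -0.05] Fch [ 4.47 -0.35 -4.26] t 13.15 w 11.7
t 13.15 pos [0.5632 0.195  0.1228] rpy [179.98   5.92 163.25] F [ 4.18 -1.61 -4.26] w 0.0117
shift units [-0.014  0.003  0.075] turn units [ 0.002  0.336 -0.009]
F [-1.1241e+02 -8.0000e-02  7.9440e+01] Rr [87.11 -0.23 93.3 ] tilt,yaw err [ 0.01 -3.97 -0.04] Fch [ 2.63  0.35 -3.4 ] t 13.45 w 11.7
t 13.45 pos [0.5641 0.1946 0.1193] rpy [179.99   3.97 163.25] F [ 2.62 -0.42 -3.4 ] w 0.0117
shift units [-0.026  0.004  0.072] turn units [ 0.001  0.345 -0.008]
```

```bash
for i in 1 2 3; do python3 -m crank '[[0,0,0,0,0,0,0]]' >/dev/null; python3 -c "
from go import *;where();print(st()[2]['wrist_torque'].round(3))"; done
```

```text
F [-1.1267e+02 -1.0000e-01  7.9520e+01] Rr [86.84 -0.18 93.49] tilt,yaw err [ 0.   -4.   -0.02] Fch [ 1.97 -0.49 -4.01] t 13.55 w 11.7
[-0.125 -0.643  0.013]
F [-1.1288e+02 -1.0000e-01  7.9550e+01] Rr [86.63 -0.16 93.52] tilt,yaw err [-0.   -4.01 -0.01] Fch [ 3.8   0.46 -4.03] t 13.65 w 11.4
[-0.101 -0.697  0.016]
F [-1.1293e+02 -1.0000e-01  7.9590e+01] Rr [86.58 -0.14 93.57] tilt,yaw err [-0.   -4.01 -0.01] Fch [ 4.62 -0.23 -4.37] t 13.75 w 11.7
[-0.198 -0.68   0.092]
```

```bash
python3 -m crank '[[-0.018,0,0.04,0,0.175,0,0],[-0.018,0,0.04,0,0.175,0,0],[0,0,0,0,0,0,0]]' >/dev/null; python3 -c "
from go import *;where();tgt(-112.5,80,0);print(st()[2]['wrist_torque'].round(3))
from plant import capture;import cv2
c=capture('side');x,y=220,120;cv2.imwrite('pics/side4.png',cv2.resize(c['image'][y:y+150,x:x+160,::-1],None,fx=4,fy=4,interpolation=cv2.INTER_CUBIC))"
```

```text
F [-1.1221e+02 -2.0000e-02  7.9660e+01] Rr [87.68 -0.2  86.47] tilt,yaw err [ 0.02 -1.95 -0.05] Fch [ 3.74 -0.42 -5.85] t 14.05 w 11.6
t 14.05 pos [0.5656 0.1942 0.116 ] rpy [179.98   1.95 163.25] F [ 3.46 -1.47 -5.85] w 0.0116
shift units [-0.02   0.003  0.077] turn units [ 0.003  0.341 -0.009]
[-0.204 -0.719  0.012]
```

View pics/side4.png

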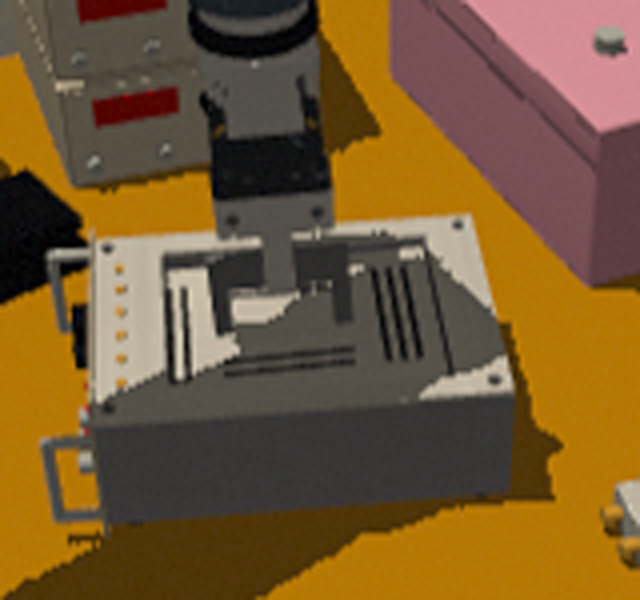

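The rear end now lies inside the rear lip: there is a thin gap along the rear edge, around (440,310). Levelling, then lowering to feel for the ledge.

```bash
python3 -m crank '[[-0.012,0,0.04,0,0.17,0,0],[-0.012,0,0.04,0,0.17,0,0],[0,0,0,0,0,0,0]]' >/dev/null; python3 -c "
from go import *;where();tgt(-112.5,78,0)"
python3 -m crank '[[0,0,0.04,0,0,0,0],[0,0,0,0,0,0,0]]' >/dev/null; python3 -c "
from go import *;where()"
python3 -m crank '[[0,0,0.04,0,0,0,0],[0,0,0,0,0,0,0]]' >/dev/null; python3 -c "
from go import *;where()"
```

```text
F [-1.1238e+02 -6.0000e-02  7.9880e+01] Rr [87.62 -0.21 79.91] tilt,yaw err [ 0.01 -0.01 -0.04] Fch [ 3.61  0.01 -6.44] t 14.4 w 11.7
t 14.4 pos [0.5666 0.1939 0.1129] rpy [1.7999e+02 1.0000e-02 1.6326e+02] F [ 3.46 -1.02 -6.44] w 0.0117
shift units [0.003 0.004 0.047] turn units [ 0.002  0.002 -0.007]
F [-1.126e+02 -1.000e-02  7.874e+01] Rr [ 8.740e+01 -7.000e-02  7.895e+01] tilt,yaw err [ 0.01 -0.06 -0.02] Fch [ 3.91 -0.14 -4.82] t 14.6 w 11.7
F [-112.68    0.12   77.05] Rr [8.732e+01 5.000e-02 7.728e+01] tilt,yaw err [ 0.03 -0.06 -0.02] Fch [ 3.51  0.96 -4.39] t 14.8 w 11.6
```

```bash
python3 -m crank '[[0,0,0.04,0,0,0,0],[0,0,0,0,0,0,0]]' >/dev/null; python3 -c "
from go import *;where()"
python3 -m crank '[[0,0,0.04,0,0,0,0],[0,0,0,0,0,0,0]]' >/dev/null; python3 -c "
from go import *;where()"
python3 -m crank '[[0,0,0.03,0,0,0,0],[0,0,0,0,0,0,0]]' >/dev/null; python3 -c "
from go import *;where()"
```

```text
F [-1.1278e+02  8.0000e-02  7.5220e+01] Rr [87.22  0.   75.39] tilt,yaw err [ 0.02 -0.05 -0.02] Fch [ 4.04  1.28 -4.38] t 15.0 w 11.7
F [-1.1282e+02  1.0000e-02  7.3500e+01] Rr [ 8.718e+01 -6.000e-02  7.364e+01] tilt,yaw err [ 0.01 -0.04 -0.02] Fch [ 4.07 -0.32 -4.4 ] t 15.2 w 11.4
F [-1.1274e+02 -2.0000e-02  7.2400e+01] Rr [87.26 -0.09 72.56] tilt,yaw err [ 0.01 -0.05 -0.02] Fch [ 3.62 -0.08 -3.57] t 15.4 w 11.7
```

```bash
python3 -m crank '[[0,0,0.025,0,0,0,0],[0,0,0,0,0,0,0]]' >/dev/null; python3 -c "
from go import *;where()"
python3 -m crank '[[0,0,0.025,0,0,0,0],[0,0,0,0,0,0,0]]' >/dev/null; python3 -c "
from go import *;where();print(st()[2]['wrist_torque'].round(3))"
```

```text
F [-1.1264e+02 -7.0000e-02  7.1470e+01] Rr [87.36 -0.13 71.66] tilt,yaw err [ 0.01 -0.05 -0.02] Fch [ 4.78 -0.13 -3.53] t 15.6 w 11.7
F [-1.1258e+02 -6.0000e-02  7.0900e+01] Rr [87.42 -0.13 71.1 ] tilt,yaw err [ 0.   -0.06 -0.02] Fch [ 2.37  0.21 -1.27] t 15.8 w 11.7
[-0.259 -0.391  0.025]
```

```bash
for i in 1 2; do python3 -m crank '[[0,0,0,0,0,0,0]]' >/dev/null; python3 -c "
from go import *;where()"; done
python3 -m crank '[[0,0,0.015,0,0,0,0],[0,0,0,0,0,0,0]]' >/dev/null; python3 -c "
from go import *;where();print(st()[2]['wrist_torque'].round(3))"
```

```text
F [-1.1257e+02 -5.0000e-02  7.0880e+01] Rr [87.43 -0.11 71.1 ] tilt,yaw err [ 0.01 -0.06 -0.02] Fch [ 2.36 -1.47 -0.72] t 15.9 w 11.8
F [-1.1255e+02 -4.0000e-02  7.0860e+01] Rr [87.45 -0.1  71.1 ] tilt,yaw err [ 0.01 -0.07 -0.02] Fch [ 1.92 -1.5  -0.55] t 16.0 w 11.7
F [-1.1254e+02 -4.0000e-02  7.0450e+01] Rr [87.46 -0.09 70.67] tilt,yaw err [ 0.   -0.06 -0.02] Fch [ 1.57 -1.95  2.13] t 16.2 w 11.6
[-0.381 -0.005  0.075]
```

Ledge felt at underside z≈71, and pressing on raises the force. I'll ease off a touch and slide rearwards.

```bash
python3 -m crank '[[-0.02,0,-0.008,0,0,0,0],[-0.04,0,0,0,0,0,0],[-0.04,0,0,0,0,0,0],[0,0,0,0,0,0,0]]' >/dev/null; python3 -c "
from go import *;where()"
python3 -m crank '[[-0.04,0,0,0,0,0,0],[-0.04,0,0,0,0,0,0],[0,0,0,0,0,0,0]]' >/dev/null; python3 -c "
from go import *;where()"
python3 -m crank '[[-0.04,0,0,0,0,0,0],[-0.03,0,0,0,0,0,0],[0,0,0,0,0,0,0]]' >/dev/null; python3 -c "
from go import *;where()"
```

```text
F [-108.76    0.14   70.32] Rr [9.124e+01 6.000e-02 7.041e+01] tilt,yaw err [ 0.02 -0.03 -0.02] Fch [-1.29 -0.77  3.05] t 16.6 w 11.5
F [-105.45    0.14   70.27] Rr [9.455e+01 6.000e-02 7.041e+01] tilt,yaw err [ 0.03 -0.04 -0.02] Fch [-1.35 -0.37  2.5 ] t 16.9 w 11.8
F [-102.65    0.13   70.26] Rr [9.735e+01 5.000e-02 7.042e+01] tilt,yaw err [ 0.03 -0.05 -0.02] Fch [-2.38 -0.38  2.81] t 17.2 w 11.4
```

```bash
python3 -m crank '[[-0.02,0,-0.008,0,0,0,0],[-0.02,0,0,0,0,0,0],[0,0,0,0,0,0,0]]' >/dev/null; python3 -c "
from go import *;where()"
for i in 1; do python3 -m crank '[[-0.02,0,0,0,0,0,0],[-0.02,0,0,0,0,0,0],[0,0,0,0,0,0,0]]' >/dev/null; python3 -c "
from go import *;where()"; done
python3 -m crank '[[-0.02,0,0,0,0,0,0],[0,0,0,0,0,0,0]]' >/dev/null; python3 -c "
from go import *;where()"
```

```text
F [-1.0121e+02  9.0000e-02  7.0370e+01] Rr [9.879e+01 1.000e-02 7.049e+01] tilt,yaw err [ 0.02 -0.03 -0.02] Fch [-2.14  1.14  0.65] t 17.5 w 11.3
F [-99.46   0.    70.44] Rr [ 1.0054e+02 -7.0000e-02  7.0620e+01] tilt,yaw err [ 0.01 -0.05 -0.02] Fch [-3.59  1.46  0.58] t 17.8 w 11.6
F [-9.863e+01 -5.000e-02  7.047e+01] Rr [101.37  -0.13  70.65] tilt,yaw err [ 0.01 -0.05 -0.02] Fch [-1.3   1.11  0.97] t 18.0 w 11.9
```

```bash
python3 -m crank '[[-0.015,0,0,0,0,0,0],[0,0,0,0,0,0,0],[0,0,0,0,0,0,0]]' >/dev/null; python3 -c "
from go import *;where()"
python3 -m crank '[[-0.015,0,0,0,0,0,0],[0,0,0,0,0,0,0],[0,0,0,0,0,0,0]]' >/dev/null; python3 -c "
from go import *;where()"
```

```text
F [-98.05  -0.12  70.51] Rr [101.95  -0.18  70.7 ] tilt,yaw err [ 0.   -0.06 -0.02] Fch [-2.72  0.17  1.59] t 18.3 w 11.5
F [-97.75  -0.15  70.55] Rr [102.25  -0.21  70.6 ] tilt,yaw err [-0.01 -0.02 -0.02] Fch [-4.18 -0.78  0.62] t 18.6 w 11.6
```

```bash
python3 -m crank '[[-0.012,0,0,0,0,0,0],[0,0,0,0,0,0,0],[0,0,0,0,0,0,0]]' >/dev/null; python3 -c "
from go import *;where();print(st()[2]['wrist_torque'].round(3))"
python3 -m crank '[[0,0,0,0,0,0,0]]' >/dev/null; python3 -c "
from go import *;where()"
python3 -m crank '[[-0.012,0,0,0,0,0,0],[0,0,0,0,0,0,0]]' >/dev/null; python3 -c "
from go import *;where();print(st()[2]['wrist_torque'].round(3))"
```

```text
F [-97.72  -0.14  70.65] Rr [102.28  -0.18  70.5 ] tilt,yaw err [-0.02  0.04 -0.01] Fch [-6.12 -0.28  2.21] t 18.9 w 11.5
[0.346 1.028 0.017]
F [-97.75  -0.15  70.64] Rr [102.25  -0.19  70.49] tilt,yaw err [-0.02  0.04 -0.01] Fch [-5.81 -0.19  1.96] t 19.0 w 11.4
F [-97.78  -0.16  70.73] Rr [102.22  -0.19  70.34] tilt,yaw err [-0.03  0.11 -0.01] Fch [-8.36  0.43  2.85] t 19.2 w 11.5
[0.371 1.23  0.036]
```

Stop confirmed: the position holds at 102.2 while the force climbs. Relaxing the push before releasing.

```bash
python3 -m crank '[[0.015,0,0,0,0,0,0],[0.012,0,0,0,0,0,0],[0,0,0,0,0,0,0],[0,0,0,0,0,0,0]]' >/dev/null; python3 -c "
from go import *;where();print(st()[2]['wrist_torque'].round(3))"
```

```text
F [-97.68  -0.11  70.47] Rr [102.32  -0.17  70.61] tilt,yaw err [ 0.   -0.04 -0.02] Fch [-3.87  0.41 -0.01] t 19.6 w 12.0
[0.254 0.722 0.074]
```

```bash
python3 -m crank '[[0.008,0,0,0,0,0,0],[0,0,0,0,0,0,0],[0,0,0,0,0,0,0]]' 10 >/dev/null; python3 -c "
from go import *;where()"
python3 -m crank '[[0,0,0,0,0,0,0.15],[0,0,0,0,0,0,0.2],[0,0,0,0,0,0,0.3],[0,0,0,0,0,0,0.4],[0,0,0,0,0,0,0.4]]' 10; python3 -c "
from go import *;where()"
```

```text
F [-97.6   -0.14  70.5 ] Rr [102.4   -0.2   70.82] tilt,yaw err [ 0.   -0.09 -0.02] Fch [-2.02  0.07 -1.31] t 19.9 w 11.8
time_s: 20.4
ee_pos: [0.5807, 0.1898, 0.1039]
ee_rot: [180.0, 0.1, 163.3]
ft_force: [0.2, 0.1, 0.2]
gripper_width: 0.0368
F [-9.765e+01  1.000e-02  7.073e+01] Rr [ 1.0235e+02 -7.0000e-02  7.1030e+01] tilt,yaw err [ 0.02 -0.09 -0.02] Fch [0.13 0.13 0.21] t 20.4 w 36.8
```

Force is zero, so the panel is released. Backing straight up and clear for a final look.

```bash
python3 -m crank '[[0,0,-0.2,0,0,0,0.4],[0,0,-0.5,0,0,0,0.4],[0,0,-0.8,0,0,0,0.4],[0,0,-0.9,0,0,0,0.4],[0,0,-0.9,0,0,0,0.4]]'
python3 -m crank '[[0,0.4,-0.5,0,0,0,0.4],[0,0.9,0,0,0,0,0.4],[0,0.9,0,0,0,0,0.4],[0,0.9,0,0,0,0,0.4],[0,0.9,0,0,0,0,0.4]]'
python3 -m crank '[[0.4,0.7,0,0,0,0,0.4],[0.9,0,0,0,0,0,0.4],[0.9,0,0,0,0,0,0.4],[0.3,0,0,0,0,0,0.4],[0,0,0,0,0,0,0.4]]'
python3 - <<'E'
from go import *
from h import *
from plant import capture
cs={n:capture(n) for n in("side","top")}
H=np.array([[102,69,75],[102,-69,75],[-98,-69,75],[-98,69,75],[47,6,131],[47,-6,131],[-43,-6,131],[-43,6,131]])/1000
W=C+Ro.from_euler("z",YAW,degrees=True).apply(H)
for n,(x,y) in (('side',(220,130)),('top',(200,165))):
    im=cs[n]['image'][:,:,::-1].copy();cv2.imwrite(f'pics/{n}6.png',im)
    a=cv2.resize(im[y:y+140,x:x+150],None,fx=4.2,fy=4.2,interpolation=cv2.INTER_CUBIC)
    for q in proj(cs[n],W):
        u=((q-[x,y]+.5)*4.2-.5).round().astype(int);cv2.circle(a,tuple(int(v) for v in u),2,(0,0,255),-1)
    cv2.imwrite(f'pics/{n}5.png',a)
E
```

```text
time_s: 20.9
ee_pos: [0.5802, 0.1898, 0.2376]
ee_rot: [180.0, 0.1, 163.3]
ft_force: [0.8, 0.3, 0.5]
gripper_width: 0.0372
time_s: 21.4
ee_pos: [0.6267, 0.3445, 0.2566]
ee_rot: [180.0, 0.1, 163.3]
ft_force: [0.7, 0.1, 0.2]
gripper_width: 0.0375
time_s: 21.9
ee_pos: [0.5377, 0.3994, 0.2566]
ee_rot: [179.9, 0.1, 163.4]
ft_force: [0.7, -0.4, 0.6]
gripper_width: 0.0377
```

View pics/side5.png

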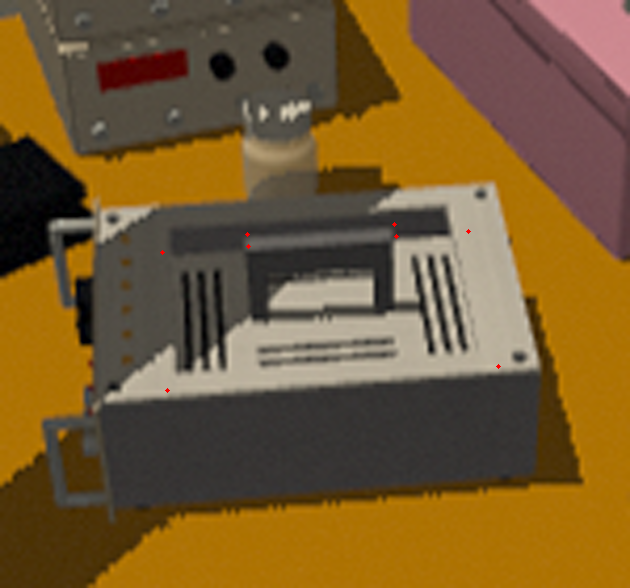

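View pics/top5.png

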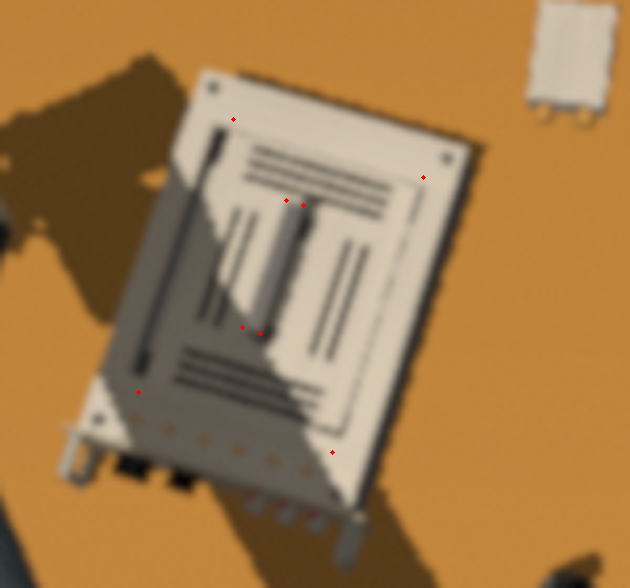

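View pics/top6.png

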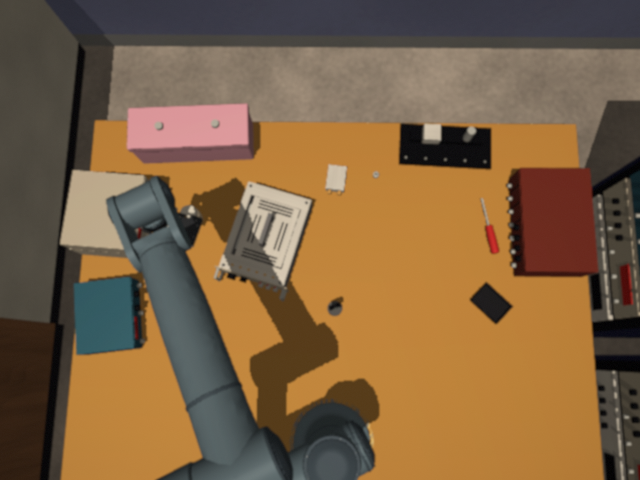

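Both views show the panel flat, with its handle on the dots predicted for home, and both ends under the lips. The bench items are where they were. Handing in.

```bash
python3 -c "
from go import *
s=arm.observe();print(s['time_s'],s['ft_force'],s['qvel'].round(2));print(arm.close_job())"
```

```text
22.0 [ 1.0428119   0.18885513 -0.94299769] [-0.89  0.79 -0.45  0.03  0.1   0.15]
the job is handed in; nothing more can be done
None
```

The panel is refitted in the chassis opening, flat on the ledge with its rear end on the rear stop. I handed the job in at 22.0 s of the 61 s allowed.

- **Tuck:** I gripped the panel by its handle and tucked the front end under the front lip at 8° tilt. The spring first pushed back at about x −97. I pressed it to about x −112.5, short of bottoming, with roughly 3–4 N.
- **Lower:** I levelled the panel with its rear end 2–3 mm clear of the rear lip. I then lowered it until I felt the ledge, with the panel's underside at z ≈ 71 mm.
- **Seat:** I eased it rearwards until it butted on the stop at x ≈ 102. Force peaked at about 8 N while I confirmed the stop; I then relaxed it to 2 N and let go.

**Last checks:**
- After release the wrist force was near zero.
- In both views the handle was where it should be with the panel home, to within a few mm, and both ends were under their lips.
- In the top view the other bench items were where they started, and the arm was clear of the chassis.
- No check failed, though the force readings carry about 1 N of noise and the arm was still settling slightly (under 1 °/s) at hand-in.

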